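# Refill the praline bin and hold its lid over it

### The arm

A 6-joint arm with a two-finger parallel gripper is mounted at the origin on the work surface. World frame = base frame: x ahead of the robot, y to its left, z up, the work surface at z = 0. Lengths are in mm, angles in rad, forces in N, time in s.
With the tool pointing down it reaches from about 300 to 950 mm from the base axis. Payload 3.1 kg.
Tool frame: the origin (TCP) lies at the very end of the fingers, on their centre line; the grasp point (between the pads) lies r.hold_point_z behind it (r.hold_point_z is the distance from the TCP to the grasp point, in mm); z points along the fingers, y is the line along which they close (so a half turn about z gives the same grasp; the last joint's range is limited). The gripper opens to 85 mm and grips with 20 to 120 N. Pads are 22 mm wide; open, the fingers measure 114 mm over their backs; the gripper's body (76 mm by 85 mm) begins 54 mm behind the grasp point. The pads swing forward as they close: fully open they stand 13 mm farther back than shut.
Start: joints at [-1.282, 0.308, 1.634, -0, 1.2, -0.07], TCP at [219.443, -585.215, 206.672] pointing down, gripper open.
Joint ranges: [-3.06, 3.06], [-0.79, 1.96], [0.05, 2.63], [-1.19, 4.34], [0.05, 2.64], [-2.94, 2.94]. Speed limits (rad/s): [2.79, 2.79, 3.14, 3.14, 3.14, 3.14].

### API

Orientations are given as a rotation vector (axis times angle).
In Python, from plant import r, cams, monitor gives the robot as it stands (r), with the cameras (cams) and the readings (monitor).
- The arm moves only by the tool jog_arm, called after "Call:" by a JSON object that holds its "op" and its "data". Schema: {"type":"object","properties":{"offsets":{"type":"object","properties":{"wx":{"type":"array","items":{"type":"number"},"minItems":1,"maxItems":12},"wy":{"type":"array","items":{"type":"number"},"minItems":1,"maxItems":12},"wz":{"type":"array","items":{"type":"number"},"minItems":1,"maxItems":12},"sx":{"type":"array","items":{"type":"number"},"minItems":1,"maxItems":12},"sy":{"type":"array","items":{"type":"number"},"minItems":1,"maxItems":12},"sz":{"type":"array","items":{"type":"number"},"minItems":1,"maxItems":12},"jaw":{"type":"array","items":{"type":"number"},"minItems":1,"maxItems":12}},"additionalProperties":false,"required":["wx","wy","wz","sx","sy","sz","jaw"]},"grip_force":{"type":"number"},"only":{"type":"string"},"quiet":{"type":"boolean"},"lines":{"type":"string"}},"required":["offsets"],"additionalProperties":false}. offsets is an object with one list for each field, all of the same length, 1 to 12, a row being the entries at one place: wx, wy, wz (a rotation vector in rad), sx, sy, sz (the shift in mm), jaw (the opening from 0.0 (shut) to 1.0 (fully open)); each row shifts and turns the commanded pose from where the row before left it, along the tool's axes as they then stand; what a row does not reach is not made up. A row lasts 1/12 s, in which the tool goes at most 41.7 mm and 0.125 rad, less where a joint would pass 70% of its speed; a pose out of reach is approached as far as the arm can. The fingers move at their own pace and stop on an object; grip_force is the grip in N (left out, the last holds). Time passes only in rows, so rows that do not move let the fingers close. The tool returns the time, the measured TCP pose, the force, the opening and the grip force at its end. only (a regular expression) keeps the lines of the reply that match it, lines (a string "A,B") keeps lines A to B, and quiet returns only ok. Input that does not fit is refused with a message, and nothing moves.
- monitor.sense(): the state, without advancing time (a new reading comes with each control period).
- cams.get_image(name): name is "side" or "top" or "wrist"; returns a dict with "img" (384x512x3 uint8, red, green, blue), "camera_matrix" (3x3 intrinsics, pixels), "xyz" and "rotation" of the camera in the world. Camera axes: x right, y down, z forward; pixel columns grow to the right and rows downward; lengths in mm; the calibration is good to about 2 mm. A picture is of the moment at which its call begins. There is no depth.
- r.finish_job(): hands the job in; it is judged then, once.
The state is a dict: "t": time; "joint_positions": joint angles; "qvel": joint speeds; "joint_torque": joint torques, N m; "tool_pos": TCP position; "tool_rot": TCP orientation; "force": force on the tool from outside, world axes, zero at the start; "wrist_torque": the same for the moment, N m; "width": opening from 0.0 (shut) to 1.0 (fully open); "gripper_force": force on a finger pad.
Only numpy, scipy, OpenCV 4.12 (cv2) and the standard library are available. Lean on these libraries where they do the work, as an engineer would, in place of code of your own. Each camera call takes 0.05 s, during which the arm holds its last target. There are 200 camera calls.

### The job

Refill the wooden bin: tip all six pralines out of the carrying tray into it without the gripper's fingers touching the pralines, and stand the empty tray upright back on the counter. Then carry the lid over the jars and finish while holding it by its grip, level, centred over the bin's mouth with its sides square to the bin's sides, hovering about 15 mm above the rim without touching it, so that the fill can be checked before closing; do not push or knock over the jars.

Things in the scene. Friction and masses are not known exactly. Their poses are not given: they have to be found in the camera images.
- bin: Dark wooden open-topped box fixed to the counter, 140 mm (its x) by 180 mm (its y) by 120 mm tall, walls and floor 6 mm thick. Origin: centre of its underside, z up. It stands roughly ahead of the robot, turned by at most 15 degrees.
- bin_mouth (a point): Centre of the bin's open mouth, level with the top of its walls (120 mm above the counter); axes as the bin's.
- lid: Loose flat lid for the bin, dark wood, 150 mm (its x) by 190 mm (its y), 8 mm thick, about 250 g, lying on the counter on one side of the bin, long side roughly pointing away from the robot. Origin: centre of the underside, z up.
- lid_grip (a point): Middle of the upright wooden grip on the lid, 26 mm above the lid's underside, over its centre. The grip runs along the lid's y: 14 mm thick (x), 70 mm long (y), from 8 to 44 mm above the underside. Axes as the lid's.
- tray: Loose aluminium carrying tray, about 250 g, holding the pralines, on the counter at the other side of the bin. 160 mm (its x) by 110 mm (its y). Floor 4 mm thick, flat for 100 mm in x; at both x ends it goes on as a ramp rising at 22 degrees to 16 mm height at 80 mm from the middle: pralines slide out over either end. Side walls 36 mm tall. Origin: centre of the underside, z up.
- tray_handle (a point): Middle of the tray's wooden bar handle, 95 mm above the tray's underside, over its centre. The bar runs along the tray's y between two posts: 14 mm thick (x), 110 mm long, from 84 to 106 mm above the underside. Axes as the tray's.
- praline0: Foil-wrapped praline 1 of 6: a rounded block 24 x 28 x 20 mm, 15 g, lying in the tray at the start. Slides on the tray once the surface slopes by 26 to 36 degrees. Origin: centre of its underside.
- praline1: Foil-wrapped praline 2 of 6: a rounded block 24 x 28 x 20 mm, 15 g, lying in the tray at the start. Slides on the tray once the surface slopes by 26 to 36 degrees. Origin: centre of its underside.
- praline2: Foil-wrapped praline 3 of 6: a rounded block 24 x 28 x 20 mm, 15 g, lying in the tray at the start. Slides on the tray once the surface slopes by 26 to 36 degrees. Origin: centre of its underside.
- praline3: Foil-wrapped praline 4 of 6: a rounded block 24 x 28 x 20 mm, 15 g, lying in the tray at the start. Slides on the tray once the surface slopes by 26 to 36 degrees. Origin: centre of its underside.
- praline4: Foil-wrapped praline 5 of 6: a rounded block 24 x 28 x 20 mm, 15 g, lying in the tray at the start. Slides on the tray once the surface slopes by 26 to 36 degrees. Origin: centre of its underside.
- praline5: Foil-wrapped praline 6 of 6: a rounded block 24 x 28 x 20 mm, 15 g, lying in the tray at the start. Slides on the tray once the surface slopes by 26 to 36 degrees. Origin: centre of its underside.
- jar0: Slim round storage jar with a brass cap, 48 mm across and 140 mm tall, standing loose between the bin and the counter's side; a bystander. Origin: centre of its underside, z up.
- jar1: Slim round storage jar with a brass cap, 48 mm across and 140 mm tall, standing loose between the bin and the counter's side; a bystander. Origin: centre of its underside, z up.
- jar2: Slim round storage jar with a brass cap, 48 mm across and 140 mm tall, standing loose between the bin and the counter's side; a bystander. Origin: centre of its underside, z up.
- jar3: Slim round storage jar with a brass cap, 48 mm across and 140 mm tall, standing loose between the bin and the counter's side; a bystander. Origin: centre of its underside, z up.

How it is judged:
By the outcome, as a careful person would: the job done as asked, in the order asked, and still so for the second after the job is handed in, while the arm keeps its last pose, push and grip.
It also fails if it takes over 72 s, if anything falls off the work surface, if the arm or the gripper's body presses on something with over 40 N, if the wrist force passes 120 N, or if a joint passes its speed limit or range.

## Working session

There is one attempt and no reset: what is moved stays moved. The work goes in short steps, Python scripts to look and compute and a tool call to move; the robot and the scene stay as the last step left them, time stands still between calls to the robot, and variables do not carry over. Pictures are saved under pics/ and viewed, at most 10 in all, crops included, and the job is handed in when it is done.

```bash
ls; mkdir -p pics
```

Run:
```python
from plant import r, cams, monitor
import cv2, numpy as np
for n in ["top","side"]:
    d=cams.get_image(n); cv2.imwrite(f"pics/{n}0.png",d["img"][:,:,::-1]); print(n,d["camera_matrix"].tolist(),d["xyz"],np.round(d["rotation"],4).tolist())
print(r.hold_point_z, monitor.sense())
```

```text
pics
plant.py
top [[381.7951129804152, 0.0, 259.11953207518354], [0.0, 381.7951129804152, 188.96411992261304], [0.0, 0.0, 1.0]] [ 294.85330658   15.67913825 1250.64419213] [-2.1322, 2.1005, -0.2004]
side [[418.5881927328564, 0.0, 260.0372819047995], [0.0, 418.5881927328564, 187.33791658713884], [0.0, 0.0, 1.0]] [ 193.49116937 -564.61036801  825.97775334] [-2.3468, 0.5668, -0.2416]
18.700000000000003 {'t': 0.1, 'joint_positions': array([-1.28170341e+00,  3.08942608e-01,  1.63506661e+00, -2.19337436e-05,
        1.19968877e+00, -6.97052625e-02]), 'qvel': array([ 0.00034678, -0.00304382, -0.00163738, -0.00014377, -0.00147645,
        0.00176968]), 'joint_torque': array([ 1.16212223e-04, -4.16404903e+01, -2.77645129e+01, -1.16381934e-04,
        4.01234283e-03,  1.12774549e-05]), 'tool_pos': array([ 219.20462473, -584.44491095,  205.5430949 ]), 'tool_rot': array([-3.08911439e+00, -5.60219873e-01,  3.93675055e-04]), 'force': array([-0.47017849,  0.78763362, -0.28955611]), 'wrist_torque': array([-0.00639669, -0.00373227,  0.05782716]), 'gripper_force': 0.0, 'width': 1.0019727722230636}
```

View pics/top0.png

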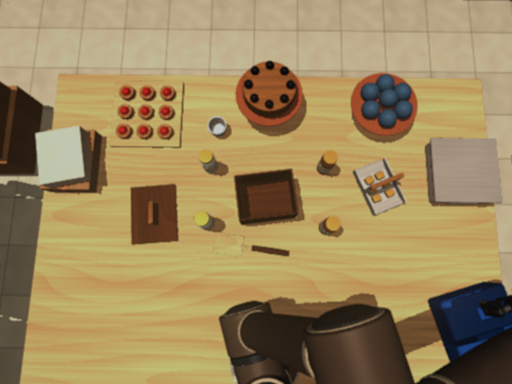

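View pics/side0.png

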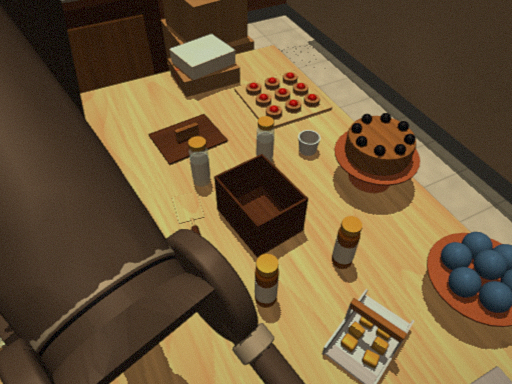

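Top view: lid at px (154,213), bin mouth at (267,196), tray at (380,187) with its handle at (384,183), and jar caps at (207,156), (204,220), (329,158) and (332,225). The side view shows the same layout, with the bin rim around (260,190) and the tray at (368,335). I'll enlarge both views to get corners.

Run:
```python
import cv2, numpy as np
a=cv2.imread("pics/top0.png");b=cv2.imread("pics/side0.png")
t=cv2.resize(a[145:250,120:420],(800,280),interpolation=cv2.INTER_CUBIC)
s=cv2.resize(b[110:384,140:420],(327,320),interpolation=cv2.INTER_CUBIC)
s=cv2.resize(b[280:384,300:420],(369,320),interpolation=cv2.INTER_CUBIC)
s2=cv2.resize(b[110:250,140:330],(431,318),interpolation=cv2.INTER_CUBIC)
o=np.zeros((600,800,3),np.uint8);o[:280]=t;o[280:600,:369]=s;o[280:598,369:800]=s2
cv2.imwrite("pics/zoom0.png",o)
```

```text
(no output)
```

View pics/zoom0.png

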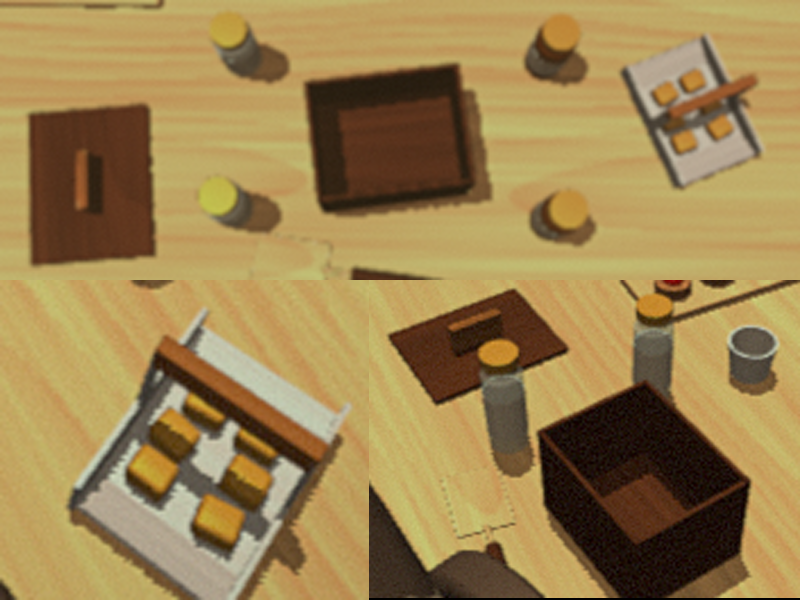

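Zoom, converted back to full-image pixels:
- **Bin rim corners, top view:** about (234,176), (292,170), (297,216) and (241,224).
- **Bin rim corners, side view:** (262,155), (216,177) and (307,199).
- **Tray handle ends:** (370,191) and (403,175) in the top view.
- **Lid grip:** around (152,212) in the top view.

Next I triangulate these.

Create h.py:
```python
import numpy as np, cv2
from scipy.spatial.transform import Rotation as R
def cam(d): return d["camera_matrix"],np.array(d["xyz"]),R.from_rotvec(d["rotation"]).as_matrix()
def ray(c,p): K,o,M=c; v=M@np.linalg.solve(K,[p[0],p[1],1.]); return o,v/np.linalg.norm(v)
def plane(c,p,z): o,v=ray(c,p); return o+v*(z-o[2])/v[2]
def tri(c1,p1,c2,p2):
    o,u=ray(c1,p1);q,v=ray(c2,p2); s,t=np.linalg.lstsq(np.c_[u,-v],q-o,rcond=None)[0]
    a,b=o+s*u,q+t*v; return (a+b)/2,np.linalg.norm(a-b)
def proj(c,P): K,o,M=c; q=K@(M.T@(np.array(P)-o)); return q[:2]/q[2]
```

Run:
```python
from plant import r, cams, monitor
from h import *
import pickle
dt,ds=cams.get_image("top"),cams.get_image("side"); pickle.dump((dt,ds),open("c0.pkl","wb"))
T,S=cam(dt),cam(ds); np.set_printoptions(precision=1,suppress=True)
zt=lambda x,y:(120+(x+.5)/2.667-.5,145+(y+.5)/2.667-.5)
z1=lambda x,y:(300+x/3.075-.3,280+(y-280)/3.077-.3)
z2=lambda x,y:(140+(x-369)/2.268-.3,110+(y-280)/2.271-.3)
pts=dict(binA=(zt(305,82),z2(645,383)),binB=(zt(460,66),z2(747,483)),binD=(zt(322,210),z2(541,432)),
 gripfar=(zt(82,150),z2(497,313)),gripnear=(zt(83,210),z2(450,330)),
 hL=(zt(668,124),z1(162,343)),hR=(zt(755,78),z1(326,441)),
 j0=(zt(229,26),z2(655,307)),j1=(zt(217,196),z2(498,354)),
 j2=(zt(558,30),(349,224)),j3=(zt(568,206),(266,263)))
for k,(a,b) in pts.items(): print(k,*tri(T,a,S,b))
print("binC",plane(T,zt(473,190),120))
for k,p in dict(l1=(30,115),l2=(147,106),l3=(153,256),l4=(34,264)).items(): print(k,plane(T,zt(*p),8))
for k,p in dict(t1=(705,36),t2=(762,155),t3=(680,187),t4=(622,70)).items(): print(k,plane(T,zt(*p),36))
```

```text
binA [558.5 101.9 115.1] 2.7211034699292274
binB [578.8 -75.1 120.5] 2.1559425083349537
binD [417.6  76.5 125.1] 10.809021203130634
gripfar [486.9 373.9  41.1] 4.551694960874164
gripnear [417.4 366.3  43.5] 1.553851686693092
hL [ 523.9 -316.6  107. ] 11.670177907820529
hR [ 572.7 -413.5  115.4] 1.7394117293651137
j0 [616.8 188.4 137.5] 3.6179326414197375
j1 [424.3 192.9 137.7] 0.788131431313037
j2 [ 616.6 -184.1  135. ] 6.777838911917602
j3 [ 416.4 -191.   138.5] 6.0010524917970125
binC [437.7 -89.8 120. ]
l1 [537.7 451.3   8. ]
l2 [551.2 306.    8. ]
l3 [365.6 287.9   8. ]
l4 [353.8 431.6   8. ]
t1 [ 643.6 -384.5   36. ]
t2 [ 495.9 -445.9   36. ]
t3 [ 455.6 -345.6   36. ]
t4 [ 599.  -280.8   36. ]
```

Scene measured:

| Item | Centre (mm) | Height (mm) | Orientation |
|---|---|---|---|
| Bin mouth | (498, 4) | 120 | yaw about 6.5° |
| Lid grip | (452, 370) | 42 | along about 6° |
| Tray | (548, -364) | handle about 106 at top | yaw about 23.5° |

These sizes match the given ones. Moving to hover over the tray.

Call:
{"op": "jog_arm", "data": {"offsets": {"wx": [0,0,0,0,0,0,0,0,0,0],"wy": [0,0,0,0,0,0,0,0,0,0],"wz": [0,0,0,0,0,0,0,0,0,0],"sx": [38.5,38.5,38.5,38.5,38.5,38.5,38.5,38.5,38.5,38.5],"sy": [-9,-9,-9,-9,-9,-9,-9,-9,-9,-9],"sz": [0,0,0,0,0,0,0,0,0,0],"jaw": [1,1,1,1,1,1,1,1,1,1]}, "grip_force": 60}}

```text
t: 1.03
tool_pos: [549.6, -364.3, 206.5]
tool_rot: [-3.091, -0.561, 0.0]
force: [1.6, -1.3, -0.2]
width: 0.998
gripper_force: 0.0
```

Create s.py:
```python
from plant import r, cams, monitor
from h import *
import json
s=monitor.sense(); np.set_printoptions(precision=3,suppress=True)
print("t",s["t"],"q",s["joint_positions"],"p",s["tool_pos"],"F",s["force"],"w",round(s["width"],3),"g",s["gripper_force"])
M=R.from_rotvec(s["tool_rot"]).as_matrix(); print(M)
open("log.txt","a").write(json.dumps([list(s["joint_positions"]),list(s["tool_pos"]),list(s["tool_rot"])])+"\n")
```

```bash
python3 s.py
```

```text
t 1.0333 q [-0.651  0.374  1.547 -0.     1.222  0.561] p [ 549.602 -364.267  206.455] F [ 1.563 -1.325 -0.153] w 0.998 g 0.0
[[ 0.936  0.351 -0.   ]
 [ 0.351 -0.936  0.   ]
 [-0.    -0.    -1.   ]]
```

Call:
{"op": "jog_arm", "data": {"offsets": {"wx": [0,0,0,0,0,0,0,0,0,0,0,0],"wy": [0,0,0,0,0,0,0,0,0,0,0,0],"wz": [-0.125,-0.125,-0.125,-0.125,-0.125,-0.125,-0.125,-0.125,-0.125,-0.125,-0.125,-0.125],"sx": [0,0,0,0,0,0,0,0,0,0,0,0],"sy": [0,0,0,0,0,0,0,0,0,0,0,0],"sz": [0,0,0,0,0,0,0,0,0,0,0,0],"jaw": [1,1,1,1,1,1,1,1,1,1,1,1]}}}

```text
t: 2.03
tool_pos: [548.1, -365.6, 206.3]
tool_rot: [-1.871, -2.522, -0.0]
force: [0.5, 0.9, -0.4]
width: 1.0
gripper_force: 0.0
```

Call:
{"op": "jog_arm", "data": {"offsets": {"wx": [0,0,0],"wy": [0,0,0],"wz": [-0.12,0,0],"sx": [0,0,0],"sy": [0,0,0],"sz": [0,0,0],"jaw": [1,1,1]}}}

```text
t: 2.28
tool_pos: [548.2, -365.6, 206.3]
tool_rot: [-1.729, -2.622, -0.0]
force: [1.4, -0.2, -0.8]
width: 1.005
gripper_force: 0.0
```

```bash
python3 s.py
```

Run:
```python
from plant import r, cams, monitor
import cv2,pickle
d=cams.get_image("wrist");pickle.dump(d,open("w1.pkl","wb"));cv2.imwrite("pics/w1.png",d["img"][:,:,::-1])
```

```text
t 2.2833 q [-0.654  0.373  1.548  0.     1.221 -1.059] p [ 548.165 -365.647  206.349] F [ 1.42  -0.202 -0.833] w 1.005 g 0.0
[[-0.394  0.919 -0.   ]
 [ 0.919  0.394  0.   ]
 [ 0.001 -0.    -1.   ]]
```

View pics/w1.png

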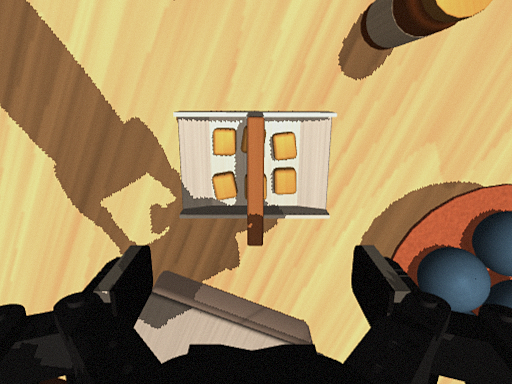

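Wrist view: the bar handle runs vertically from px (256,113) to (255,243), already parallel to the fingers. The tray spans x from about 178 to 333, and four pralines are visible between the walls.

Run:
```python
from h import *
import pickle
np.set_printoptions(precision=1,suppress=True)
w=pickle.load(open("w1.pkl","rb"));dt,ds=pickle.load(open("c0.pkl","rb"));W,T,S=cam(w),cam(dt),cam(ds)
hsv=cv2.cvtColor(w["img"],cv2.COLOR_RGB2HSV)
for y in (150,165,195,225):
    row=hsv[y]; m=[x for x in range(235,285) if row[x][0]<14 and row[x][1]>120 and row[x][2]>60]; print(y,m[0] if m else None,m[-1] if m else None)
zt=lambda x,y:(120+(x+.5)/2.667-.5,145+(y+.5)/2.667-.5)
z1=lambda x,y:(300+x/3.075-.3,280+(y-280)/3.077-.3)
for n,p,a,b in(("L",(256,114),(670,124),(166,348)),("R",(255,242),(755,80),(326,441))):
    print(n,tri(W,p,T,zt(*a)),tri(W,p,S,z1(*b)),plane(W,p,106))
for p in ((175,113),(336,113),(329,217),(180,217)): print(plane(W,p,36))
```

```text
150 241 263
165 247 263
195 247 263
225 247 262
L (array([ 525.1, -317. ,   94.6]), np.float64(10.096874545705989)) (array([ 531.5, -316.7,   98.8]), np.float64(7.010499832638232)) [ 529.  -313.7  106. ]
R (array([ 575.4, -422.1,   87.2]), np.float64(3.101802434441285)) (array([ 572.3, -412. ,  112.3]), np.float64(5.794296911675519)) [ 570.9 -412.9  106. ]
[ 458.1 -347.    36. ]
[ 602.6 -285.1   36. ]
[ 645.1 -384.3   36. ]
[ 499.3 -446.7   36. ]
```

Call:
{"op": "jog_arm", "data": {"offsets": {"wx": [0,0,0,0,0,0,0,0,0,0,0,0],"wy": [0,0,0,0,0,0,0,0,0,0,0,0],"wz": [0,0,0,0,0,0,0,0,0,0,0,0],"sx": [0.6,0,0,0,0,0,0,0,0,0,0,0],"sy": [2.4,0,0,0,0,0,0,0,0,0,0,0],"sz": [20,30,30,30,15,5,0,0,0,0,0,0],"jaw": [1,1,1,1,1,1,1,0.5,0.2,0,0,0]}, "grip_force": 100}}

```text
t: 3.33
tool_pos: [551.0, -364.8, 78.0]
tool_rot: [1.724, 2.623, -0.0]
force: [0.4, -0.9, 0.1]
width: 0.297
gripper_force: 0.0
```

Call:
{"op": "jog_arm", "data": {"offsets": {"wx": [0,0,0,0,0],"wy": [0,0,0,0,0],"wz": [0,0,0,0,0],"sx": [0,0,0,0,0],"sy": [0,0,0,0,0],"sz": [0,0,0,0,0],"jaw": [0,0,0,0,0]}, "grip_force": 100}}

```text
t: 3.75
tool_pos: [550.8, -364.6, 77.9]
tool_rot: [1.725, 2.624, -0.0]
force: [-2.0, 1.1, 6.0]
width: 0.11
gripper_force: 98.3
```

```bash
python3 s.py
```

```text
t 3.75 q [-0.651  0.51   1.631  0.     0.999 -1.059] p [ 550.752 -364.597   77.876] F [-2.026  1.076  5.994] w 0.11 g 98.30354693345726
[[-0.397  0.918  0.001]
 [ 0.918  0.397 -0.001]
 [-0.001  0.001 -1.   ]]
```

Call:
{"op": "jog_arm", "data": {"offsets": {"wx": [0,0,0,0,0,0,0,0],"wy": [0,0,0,0,0,0,0,0],"wz": [0,0,0,0,0,0,0,0],"sx": [0,0,0,0,0,0,0,0],"sy": [0,0,0,0,0,0,0,0],"sz": [-10,-20,-30,-30,-30,-30,-20,-10],"jaw": [0,0,0,0,0,0,0,0]}, "grip_force": 120}}

```text
t: 4.42
tool_pos: [551.2, -364.9, 259.9]
tool_rot: [1.723, 2.622, -0.0]
force: [0.8, -0.5, -3.4]
width: 0.094
gripper_force: 118.3
```

```bash
python3 s.py
```

Run:
```python
from h import *
import json
from scipy.optimize import least_squares
L=[json.loads(l) for l in open("log.txt")]; L.insert(0,[[-1.2817,.30894,1.63507,0,1.19969,-.0697],[219.2,-584.44,205.54],[-3.0891,-.5602,.0004]])
# planar model: r = a1+L2 s2+L3 s23+e c23 (+ tool down), z = h+L2 c2+L3 c23-e s23
A=[];b=[]
for q,p,_ in L:
    s2,c2,s,c=np.sin(q[1]),np.cos(q[1]),np.sin(q[1]+q[2]),np.cos(q[1]+q[2])
    A+=[[1,0,s2,s,c],[0,1,c2,c,-s]];b+=[np.hypot(p[0],p[1]),p[2]]
x,_,rk,sv=np.linalg.lstsq(np.array(A),np.array(b),rcond=None);print(x,rk,sv,np.array(A)@x-b)
```

```text
t 4.4167 q [-0.651  0.334  1.491  0.     1.312 -1.059] p [ 551.234 -364.885  259.853] F [ 0.78  -0.489 -3.394] w 0.094 g 118.26936732977629
[[-0.397  0.918  0.003]
 [ 0.918  0.397 -0.003]
 [-0.004  0.002 -1.   ]]
[-4.46718971e-01 -3.11193862e+01  4.95881489e+02  5.27030150e+02
  4.64829342e+01] 5 [3.8689717  3.15802145 0.16492398 0.16401386 0.06211334] [-0.06745215  0.30188426  0.4941347  -0.07699081  0.55100002 -0.07266613
 -0.29525965 -0.03593637 -0.68242292 -0.11629096]
```

Run:
```python
from h import *
import pickle
np.set_printoptions(precision=1,suppress=True)
dt,ds=pickle.load(open("c0.pkl","rb"));T,S=cam(dt),cam(ds)
c=[]
for d,(x0,y0,x1,y1) in((dt,(235,55,305,122)),(ds,(345,108,420,172))):
    im=d["img"][y0:y1,x0:x1].astype(int); m=(im.max(2)<55).astype(np.uint8)
    n,_,st,ce=cv2.connectedComponentsWithStats(m); k=[i for i in range(1,n) if 15<st[i,4]<200]; P=ce[k]+[x0,y0]; print(P.tolist()); c.append(P)
print(tri(T,(270,88),S,(383,138)), tri(T,(268.5,112),S,(354,136)))
```

```text
[[269.3, 64.98], [254.52941176470588, 70.43137254901961], [284.078431372549, 70.76470588235294], [248.21153846153845, 83.92307692307692], [290.45454545454544, 84.43636363636364], [254.0, 97.75], [284.05882352941177, 98.31372549019608], [268.84000000000003, 103.74000000000001]]
[[385.4625, 117.65], [366.5, 118.5], [402.9886363636364, 125.5909090909091], [356.275, 127.775], [409.3626373626374, 138.72527472527472], [361.1720430107527, 141.0430107526882], [379.2826086956522, 150.22826086956522], [399.9473684210526, 149.18947368421053], [398.73979591836735, 163.8622448979592]]
(array([837. ,  -6.4, 145.5]), np.float64(6.860021414556846)) (array([742. ,  -2.2, 184.7]), np.float64(8.322503322663016))
```

The cake sits at (837,-6) with its top at about 150 mm, so tipping with the tool pointing back toward the robot clears it. The rough kinematics show this is reachable, while tipping forward is not. Carrying the tray over the bin.

Call:
{"op": "jog_arm", "data": {"offsets": {"wx": [0,0,0,0,0,0,0,0,0,0,0,0],"wy": [0,0,0,0,0,0,0,0,0,0,0,0],"wz": [0,0,0,0,0,0,0,0,0,0,0,0],"sx": [9,18,27,33,36,36,36,36,36,33,27,18],"sy": [3,6,8,10,11,11,11,11,11,10,8,6],"sz": [0,0,0,0,0,0,0,0,0,0,0,0],"jaw": [0,0,0,0,0,0,0,0,0,0,0,0]}}}

```text
t: 5.42
tool_pos: [507.2, -1.7, 253.4]
tool_rot: [-1.719, -2.621, 0.002]
force: [-0.1, 0.2, -2.9]
width: 0.098
gripper_force: 118.2
```

Call:
{"op": "jog_arm", "data": {"offsets": {"wx": [0,0,0,0,0,0,0],"wy": [0,0,0,0,0,0,0],"wz": [0,0.05,0.1,0.1,0.046,0,0],"sx": [11,0,0,0,0,0,0],"sy": [4,0,0,0,0,0,0],"sz": [0,5,5,5,5,0,0],"jaw": [0,0,0,0,0,0,0]}}}

```text
t: 6.0
tool_pos: [508.5, 6.1, 234.7]
tool_rot: [-2.09, -2.341, 0.004]
force: [-0.3, -0.2, -3.5]
width: 0.093
gripper_force: 118.2
```

```bash
python3 s.py
```

Run:
```python
from plant import r, cams, monitor
import cv2,numpy as np
a=cams.get_image("top")["img"][130:260,190:350];b=cams.get_image("side")["img"][60:290,150:400]
o=np.hstack([cv2.resize(a,(394,320)),cv2.resize(b,(348,320))]);cv2.imwrite("pics/over.png",o[:,:,::-1])
```

```text
t 6.0 q [-0.074  0.058  1.871 -0.     1.217 -0.187] p [508.506   6.069 234.744] F [-0.306 -0.193 -3.507] w 0.093 g 118.23169050738215
[[-0.113  0.994 -0.004]
 [ 0.994  0.113  0.   ]
 [ 0.001 -0.004 -1.   ]]
```

View pics/over.png

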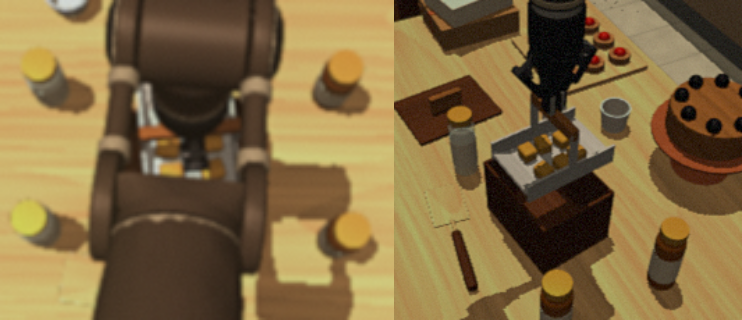

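The tray is over the bin, level, with all six pralines visible in the side crop around (550,145). Tipping starts.

Call:
{"op": "jog_arm", "data": {"offsets": {"wx": [0,0.06,0.08,0.08,0.08,0.08,0.08,0.08,0.08,0.08,0.08,0],"wy": [0,0,0,0,0,0,0,0,0,0,0,0],"wz": [0,0,0,0,0,0,0,0,0,0,0,0],"sx": [0,0,0,0,0,0,0,0,0,0,0,0],"sy": [0,0,0,0,0,0,0,0,0,0,0,0],"sz": [-6,0,0,0,0,0,0,0,0,0,0,0],"jaw": [0,0,0,0,0,0,0,0,0,0,0,0]}}}

```text
t: 7.1
tool_pos: [511.7, 6.3, 238.6]
tool_rot: [-1.673, -1.874, 0.771]
force: [-1.3, -0.1, -5.3]
width: 0.094
gripper_force: 118.5
```

```bash
python3 s.py
```

Run:
```python
from plant import r, cams, monitor
import cv2
b=cams.get_image("side")["img"][60:290,150:400]
cv2.imwrite("pics/tilt45.png",cv2.resize(b,(500,460))[:,:,::-1])
```

```text
t 7.1 q [-0.014  0.607  1.342 -0.096  1.968 -0.128] p [511.746   6.289 238.612] F [-1.252 -0.104 -5.317] w 0.094 g 118.50405883044004
[[-0.112  0.705 -0.7  ]
 [ 0.994  0.08  -0.078]
 [ 0.001 -0.704 -0.71 ]]
```

View pics/tilt45.png

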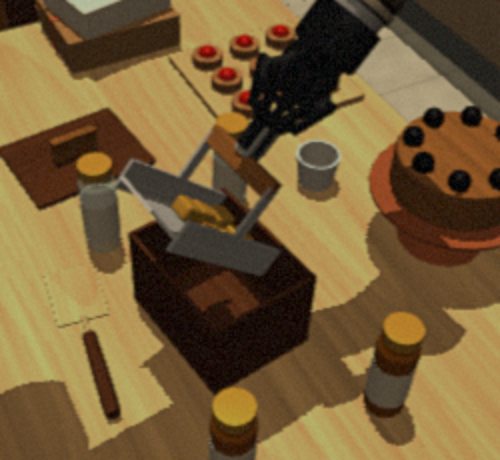

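The tray is tilted about 45°, with its lip over the mouth (around crop (270,262)). The pralines are still in it, gathering at the lower end. I'll continue slowly.

Call:
{"op": "jog_arm", "data": {"offsets": {"wx": [0.03,0.03,0.03,0.03,0.03,0.03,0.03,0.03,0.03,0.03,0.03,0.03],"wy": [0,0,0,0,0,0,0,0,0,0,0,0],"wz": [0,0,0,0,0,0,0,0,0,0,0,0],"sx": [0,0,0,0,0,0,0,0,0,0,0,0],"sy": [0,0,0,0,0,0,0,0,0,0,0,0],"sz": [0,0,0,0,0,0,0,0,0,0,0,0],"jaw": [0,0,0,0,0,0,0,0,0,0,0,0]}}}

```text
t: 8.15
tool_pos: [510.1, 6.2, 242.6]
tool_rot: [-1.445, -1.617, 1.039]
force: [-0.5, -0.5, -4.6]
width: 0.094
gripper_force: 118.8
```

Call:
{"op": "jog_arm", "data": {"offsets": {"wx": [0.04,0.04,0.04,0.04,0.04,0.04,0,0,0],"wy": [0,0,0,0,0,0,0,0,0],"wz": [0,0,0,0,0,0,0,0,0],"sx": [0,0,0,0,0,0,0,0,0],"sy": [0,0,0,0,0,0,0,0,0],"sz": [-1.5,-1.5,-1.5,-1.5,-1.5,-1.5,0,0,0],"jaw": [0,0,0,0,0,0,0,0,0]}}}

```text
t: 8.9
tool_pos: [518.6, 7.1, 245.5]
tool_rot: [-1.286, -1.439, 1.187]
force: [-0.2, 0.2, -2.9]
width: 0.094
gripper_force: 119.0
```

```bash
python3 s.py
```

Run:
```python
from plant import r, cams, monitor
import cv2
b=cams.get_image("side")["img"][60:290,150:400]
cv2.imwrite("pics/tilt80.png",cv2.resize(b,(500,460))[:,:,::-1])
```

```text
t 8.9 q [ 0.001  0.98   1.064 -0.175  2.469 -0.158] p [518.556   7.128 245.534] F [-0.152  0.156 -2.928] w 0.094 g 118.96328385919333
[[-0.112  0.189 -0.976]
 [ 0.994  0.021 -0.11 ]
 [-0.    -0.982 -0.19 ]]
```

View pics/tilt80.png

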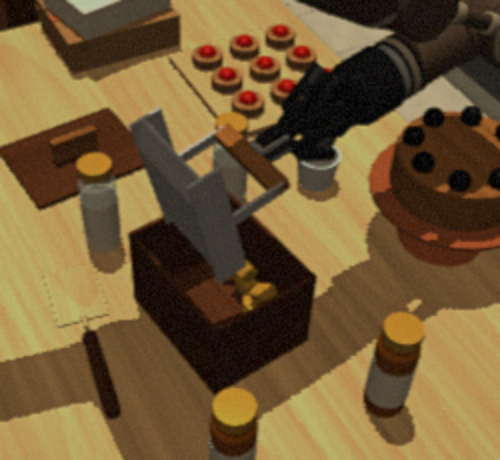

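Pralines are lying in the bin (yellow at crop (255,290)). The tray interior is hidden, so I'll level it and look inside.

Call:
{"op": "jog_arm", "data": {"offsets": {"wx": [-0.08,-0.12,-0.12,-0.12,-0.12,-0.12,-0.12,-0.12,-0.12,-0.12,-0.12,-0.12],"wy": [0,0,0,0,0,0,0,0,0,0,0,0],"wz": [0,0,0,0,0,0,0,0,0,0,0,0],"sx": [0,0,0,0,0,0,0,0,0,0,0,0],"sy": [0,0,0,0,0,0,0,0,0,0,0,0],"sz": [0,0,0,0,0,0,0,0,0,0,0,0],"jaw": [0,0,0,0,0,0,0,0,0,0,0,0]}}}

```text
t: 9.95
tool_pos: [517.6, 7.1, 247.8]
tool_rot: [2.082, 2.329, 0.029]
force: [-0.4, 0.4, -3.4]
width: 0.091
gripper_force: 118.5
```

Call:
{"op": "jog_arm", "data": {"offsets": {"wx": [-0.06,0,0],"wy": [0,0,0],"wz": [0,0,0],"sx": [0,0,0],"sy": [0,0,0],"sz": [0,0,0],"jaw": [0,0,0]}}}

```text
t: 10.2
tool_pos: [516.5, 7.0, 246.5]
tool_rot: [2.058, 2.302, 0.09]
force: [0.3, -0.0, -3.0]
width: 0.094
gripper_force: 118.6
```

```bash
python3 s.py
```

Run:
```python
from plant import r, cams, monitor
import cv2,numpy as np
a=cams.get_image("wrist")["img"];b=cams.get_image("side")["img"][100:290,190:350]
cv2.imwrite("pics/lev.png",np.hstack([cv2.resize(a,(512,384)),cv2.resize(b,(288,342))[:,:] if 0 else cv2.copyMakeBorder(cv2.resize(b,(288,342)),0,42,0,0,0)])[:,:,::-1])
```

```text
t 10.2 q [-0.081  0.007  1.901  0.016  1.157 -0.198] p [516.505   7.026 246.454] F [ 0.271 -0.049 -3.005] w 0.094 g 118.58130181208253
[[-0.111  0.991  0.077]
 [ 0.994  0.111  0.009]
 [-0.     0.078 -0.997]]
```

View pics/lev.png

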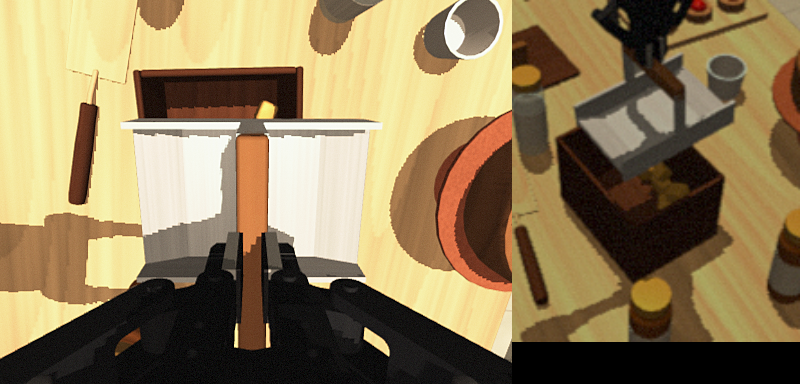

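The tray is level apart from about 4.5° and its floor is bare. Pralines show in the bin (yellow at (660,190) and (265,110)). Now carrying the tray back to its old place.

Call:
{"op": "jog_arm", "data": {"offsets": {"wx": [0.078,0,0,0,0,0,0,0,0,0,0,0],"wy": [0,0,0,0,0,0,0,0,0,0,0,0],"wz": [0,0,0,0,0,0,0,0,0,0,0,0],"sx": [0,-15,-28,-36,-36,-38,-38,-38,-38,-36,-32,-22],"sy": [0,0,0,0,-1,-1,-1,-1,-1,-1,0,0],"sz": [0,0,0,0,0,0,0,0,0,0,0,0],"jaw": [0,0,0,0,0,0,0,0,0,0,0,0]}}}

```text
t: 11.3
tool_pos: [553.1, -352.4, 244.4]
tool_rot: [2.095, 2.34, -0.0]
force: [0.6, -0.2, -3.8]
width: 0.096
gripper_force: 118.7
```

Call:
{"op": "jog_arm", "data": {"offsets": {"wx": [0,0,0,0,0,0,0,0,0],"wy": [0,0,0,0,0,0,0,0,0],"wz": [0,0,0,0,0,0,0,0,0],"sx": [-12,-5,0,0,0,0,0,0,0],"sy": [0,0,0,0,0,0,0,0,0],"sz": [0,20,30,30,30,25,10,0,0],"jaw": [0,0,0,0,0,0,0,0,0]}}}

```text
t: 12.05
tool_pos: [555.1, -364.8, 100.2]
tool_rot: [2.093, 2.343, 0.002]
force: [0.1, -0.3, -2.0]
width: 0.098
gripper_force: 118.7
```

```bash
python3 s.py
```

```text
t 12.05 q [-0.648  0.49   1.61   0.002  1.041 -0.761] p [ 555.085 -364.802  100.24 ] F [ 0.089 -0.349 -2.043] w 0.098 g 118.67209436371922
[[-0.112  0.994  0.001]
 [ 0.994  0.112  0.001]
 [ 0.001  0.001 -1.   ]]
```

Call:
{"op": "jog_arm", "data": {"offsets": {"wx": [0,0,0,0,0,0,0],"wy": [0,0,0,0,0,0,0],"wz": [0,0,0,0,0,0,0],"sx": [0,0,0,0,0,0,0],"sy": [0,0,0,0,0,0,0],"sz": [8,8,3,2,1,0,0],"jaw": [0,0,0,0,0,0,0]}}}

```text
t: 12.63
tool_pos: [554.7, -365.3, 78.9]
tool_rot: [2.092, 2.341, 0.002]
force: [-0.0, -0.0, -2.8]
width: 0.099
gripper_force: 118.7
```

```bash
python3 s.py
```

```text
t 12.6333 q [-0.649  0.515  1.622  0.002  1.003 -0.761] p [ 554.731 -365.317   78.883] F [-0.034 -0.049 -2.841] w 0.099 g 118.6572558246553
[[-0.112  0.994  0.002]
 [ 0.994  0.112 -0.   ]
 [-0.     0.002 -1.   ]]
```

Call:
{"op": "jog_arm", "data": {"offsets": {"wx": [0,0,0,0,0,0,0,0,0,0,0,0],"wy": [0,0,0,0,0,0,0,0,0,0,0,0],"wz": [0,0,0,0,0,0,0,0,0,0,0,0],"sx": [0,0,0,0,0,0,0,0,0,0,0,0],"sy": [0,0,0,0,0,0,0,0,0,0,0,0],"sz": [1,0.5,0,0,0,0,0,0,0,0,0,0],"jaw": [0,0,0,0.3,1,1,1,1,1,1,1,1]}}}

```text
t: 13.63
tool_pos: [554.6, -365.2, 77.1]
tool_rot: [2.093, 2.341, 0.002]
force: [0.2, 0.0, -0.4]
width: 1.001
gripper_force: 0.0
```

Call:
{"op": "jog_arm", "data": {"offsets": {"wx": [0,0,0,0,0,0],"wy": [0,0,0,0,0,0],"wz": [0,0,0,0,0,0],"sx": [0,0,0,0,0,0],"sy": [0,0,0,0,0,0],"sz": [-10,-30,-40,-40,-30,-10],"jaw": [1,1,1,1,1,1]}}}

```text
t: 14.13
tool_pos: [557.4, -367.5, 245.5]
tool_rot: [2.084, 2.332, 0.004]
force: [0.2, -0.4, 1.6]
width: 1.001
gripper_force: 0.0
```

```bash
python3 s.py
```

```text
t 14.1333 q [-0.649  0.35   1.499  0.001  1.279 -0.761] p [ 557.414 -367.5    245.501] F [ 0.247 -0.405  1.62 ] w 1.001 g 0.0
[[-0.112  0.994  0.012]
 [ 0.994  0.112 -0.007]
 [-0.008  0.011 -1.   ]]
```

Call:
{"op": "jog_arm", "data": {"offsets": {"wx": [0,0,0,0,0,0,0,0,0,0,0,0],"wy": [0,0,0,0,0,0,0,0,0,0,0,0],"wz": [0,0,0,0,0,0,0,0,0,0,0,0],"sx": [20,38,38,38,38,38,38,38,38,38,13,0],"sy": [0,-1,-1,-1,-1,-2,-2,-2,-2,0,0,0],"sz": [0,0,0,0,0,0,0,0,0,0,0,0],"jaw": [1,1,1,1,1,1,1,1,1,1,1,1]}}}

```text
t: 15.13
tool_pos: [499.3, 9.3, 236.9]
tool_rot: [-2.088, -2.347, -0.003]
force: [-0.1, 0.6, 0.1]
width: 1.001
gripper_force: 0.0
```

Call:
{"op": "jog_arm", "data": {"offsets": {"wx": [0,0],"wy": [0,0],"wz": [0,0],"sx": [0,0],"sy": [0,0],"sz": [0,0],"jaw": [1,1]}}}

```text
t: 15.3
tool_pos: [500.5, 5.5, 237.0]
tool_rot: [2.092, 2.341, 0.001]
force: [-0.1, -0.3, -0.0]
width: 0.999
gripper_force: 0.0
```

```bash
python3 s.py
```

Run:
```python
from plant import r, cams, monitor
import cv2,pickle
d=cams.get_image("wrist");pickle.dump(d,open("w2.pkl","wb"));cv2.imwrite("pics/w2.png",d["img"][:,:,::-1])
t=cams.get_image("top");s=cams.get_image("side");pickle.dump((t,s),open("c2.pkl","wb"))
```

```text
t 15.3 q [-0.076  0.035  1.89  -0.     1.214 -0.188] p [500.486   5.472 237.037] F [-0.115 -0.344 -0.032] w 0.999 g 0.0
[[-0.112  0.994  0.002]
 [ 0.994  0.112 -0.   ]
 [-0.001  0.002 -1.   ]]
```

View pics/w2.png

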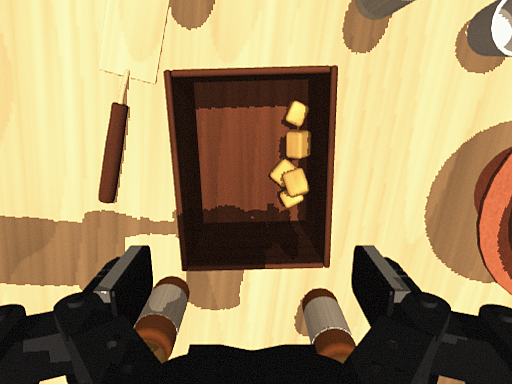

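Wrist view of the bin:
- **Rim corners:** about (166,72), (337,66), (329,267) and (182,270).
- **Pralines:** (297,113), (298,144), (283,172), (296,182) and (290,198). A sixth may lie in the shadow near (288,225).

I'll check that in the shadow and compute the bin pose.

Run:
```python
from h import *
import pickle
np.set_printoptions(precision=1,suppress=True)
w=pickle.load(open("w2.pkl","rb"));t,s=pickle.load(open("c2.pkl","rb"));W,T,S=cam(w),cam(t),cam(s)
im=w["img"]
# dark outer bin outline: lines fitted to edges of the dark mask on each side
V=im.max(2); 
def edge(rng,horiz,lo,hi,rev):
    P=[]
    for k in rng:
        l=(V[k,lo:hi] if horiz else V[lo:hi,k]).astype(int); g=np.diff(l)
        i=(np.argmin(g) if not rev else np.argmax(g))+lo+.5; P.append((i,k) if horiz else (k,i))
    vx,vy,x,y=cv2.fitLine(np.array(P,np.float32),cv2.DIST_HUBER,0,.01,.01).ravel(); return np.cross([x,y,1],[x+vx,y+vy,1])
L=edge(range(85,205),1,155,195,0);Rr=edge(range(85,255),1,322,345,1);U=edge(range(180,325),0,58,80,0);D=edge(range(195,320),0,260,278,1)
C=[np.cross(a,b) for a,b in((L,U),(Rr,U),(Rr,D),(L,D))];C=np.array([c[:2]/c[2] for c in C]);print("px",C)
P=np.array([plane(W,c,120) for c in C]);print(P,"centre",P.mean(0))
e=[P[(i+1)%4]-P[i] for i in range(4)];print([ (round(np.linalg.norm(v),1),round(np.degrees(np.arctan2(v[1],v[0])),2)) for v in e])
# height check of corner (+x+y) and (+x-y) with side
print("tops",[tri(W,C[1],S,p) for p in((261.4,155.1),)],[tri(W,C[2],S,p) for p in((306.4,199.1),)])
c=cv2.convertScaleAbs(im[190:270,180:335],alpha=4)[:,:,::-1]
side=s["img"][140:290,200:420][:,:,::-1]
cv2.imwrite("pics/dark.png",np.vstack([cv2.resize(c,(620,320)),cv2.resize(t["img"][140:260,330:450][:,:,::-1],(280,280)).copy() if 0 else np.hstack([cv2.resize(t["img"][150:240,340:430],(280,280))[:,:,::-1],cv2.resize(side,(340,280))])]))
```

```text
px [[163.   69.3]
 [337.6  64.9]
 [329.3 267. ]
 [181.7 270.8]]
[[420.4  85.8 120. ]
 [557.6 104.5 120. ]
 [582.1 -71.7 120. ]
 [444.9 -90.9 120. ]] centre [501.3   6.9 120. ]
[(np.float64(138.5), np.float64(7.78)), (np.float64(178.0), np.float64(-82.1)), (np.float64(138.5), np.float64(-172.04)), (np.float64(178.4), np.float64(97.91))]
tops [(array([559.4, 105.6, 111.1]), np.float64(0.624704808016104))] [(array([581.3, -72.6, 117.2]), np.float64(3.2270221254553615))]
```

View pics/dark.png

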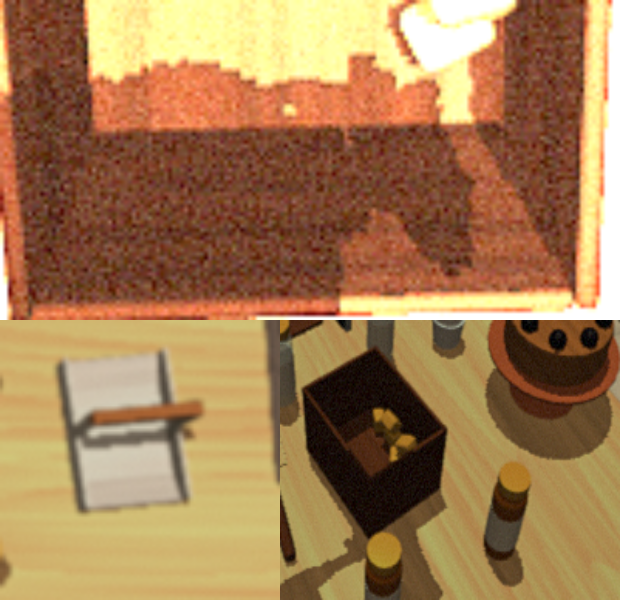

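Bottom crops: the tray stands empty and upright on the counter, and there is no stray praline near the bin. The block at wrist (298,144) looks larger than one lying on the floor, so the sixth is most likely under it. Bin pose from the wrist view is (501,7) with yaw 7.8°. On to the lid.

Call:
{"op": "jog_arm", "data": {"offsets": {"wx": [0,0,0,0,0,0,0,0,0,0,0,0],"wy": [0,0,0,0,0,0,0,0,0,0,0,0],"wz": [0,0,0,0,0,0,0,0,0,0,0,-0.067],"sx": [20,37,37,38,38,38,38,37,37,30,17,0],"sy": [0,-1,-1,-1,-1,-1,-1,-1,0,0,0,0],"sz": [-5,-5,0,0,0,0,0,0,0,0,0,0],"jaw": [1,1,1,1,1,1,1,1,1,1,1,1]}}}

```text
t: 16.45
tool_pos: [452.6, 373.0, 246.8]
tool_rot: [2.01, 2.414, 0.004]
force: [-0.6, -0.1, 0.2]
width: 1.004
gripper_force: 0.0
```

Call:
{"op": "jog_arm", "data": {"offsets": {"wx": [0,0,0,0,0,0,0,0,0,0,0,0],"wy": [0,0,0,0,0,0,0,0,0,0,0,0],"wz": [-0.125,-0.125,-0.125,-0.125,-0.125,-0.125,-0.125,-0.125,-0.125,-0.125,-0.125,-0.125],"sx": [0,0,0,0,0,0,0,0,0,0,0,0],"sy": [0,0,0,0,0,0,0,0,0,0,0,0],"sz": [0,0,0,0,0,0,0,0,0,0,0,0],"jaw": [1,1,1,1,1,1,1,1,1,1,1,1]}}}

```text
t: 17.45
tool_pos: [453.4, 369.1, 246.8]
tool_rot: [-0.176, 3.135, -0.0]
force: [-0.0, -0.6, 0.5]
width: 0.996
gripper_force: 0.0
```

Call:
{"op": "jog_arm", "data": {"offsets": {"wx": [0,0],"wy": [0,0],"wz": [0,0],"sx": [0,0],"sy": [0,0],"sz": [0,0],"jaw": [1,1]}}}

```text
t: 17.62
tool_pos: [453.2, 369.3, 246.8]
tool_rot: [-0.162, 3.136, -0.0]
force: [0.3, -0.2, -0.0]
width: 0.999
gripper_force: 0.0
```

```bash
python3 s.py
```

Run:
```python
from plant import r, cams, monitor
from h import *
import pickle
np.set_printoptions(precision=1,suppress=True)
w=cams.get_image("wrist");pickle.dump(w,open("w3.pkl","wb"));t,s=pickle.load(open("c0.pkl","rb"));W,T,S=cam(w),cam(t),cam(s)
def quad(im,roi,thr,c):
    x0,y0,x1,y1=roi; m=(im[y0:y1,x0:x1].max(2)<thr).astype(np.uint8); m=cv2.morphologyEx(m,cv2.MORPH_CLOSE,np.ones((9,9)))
    n,l,st,ce=cv2.connectedComponentsWithStats(m); k=1+np.argmax(st[1:,4]); print("area",st[k],ce[k]+[x0,y0])
    cn=max(cv2.findContours((l==k).astype(np.uint8),0,2)[0],key=cv2.contourArea); ap=cv2.approxPolyDP(cn,.04*cv2.arcLength(cn,1),1)[:,0]+[x0,y0]; print(ap.tolist()); return ap
a=quad(w["img"],(80,20,440,300),130,W); print(np.array([plane(W,p,8) for p in a]))
b=quad(t["img"],(225,160,310,235),85,T); print(np.array([plane(T,p,120) for p in b]))
a=quad(t["img"],(120,175,190,255),110,T); print(np.array([plane(T,p,8) for p in a]))
hs=cv2.cvtColor(w["img"],cv2.COLOR_RGB2HSV)
for y in range(80,260,15): print(y,[int(v) for v in hs[y,150:360:8,2]])
```

```text
t 17.6167 q [ 0.61   0.195  1.692 -0.001  1.253 -1.064] p [453.161 369.268 246.818] F [ 0.276 -0.249 -0.007] w 0.999 g 0.0
[[-0.995 -0.103  0.002]
 [-0.103  0.995 -0.   ]
 [-0.002 -0.    -1.   ]]
area [  111    51   130   155 18291] [254.9 146. ]
[[192, 71], [197, 223], [311, 225], [320, 72]]
[[364.9 291.6   8. ]
 [548.9 308.1   8. ]
 [536.6 454.5   8. ]
 [351.  436.5   8. ]]
area [  10   10   63   55 2486] [266.5 196. ]
[[290, 170], [235, 176], [241, 223], [297, 214]]
[[578.1 -68.9 120. ]
 [557.   98.2 120. ]
 [414.2  76.4 120. ]
 [443.5 -89.7 120. ]]
area [  11   10   47   59 2542] [153.8 214.1]
[[174, 185], [131, 188], [132, 243], [177, 240]]
[[549.3 308.5   8. ]
 [537.  451.    8. ]
 [356.  433.2  
[... 983 characters left out ...]
3]
185 [242, 242, 243, 242, 244, 244, 111, 120, 112, 115, 108, 100, 103, 189, 102, 105, 100, 111, 114, 124, 113, 243, 243, 244, 242, 243, 244]
200 [243, 244, 242, 243, 245, 244, 113, 116, 107, 112, 105, 104, 109, 101, 107, 105, 97, 114, 113, 123, 103, 243, 244, 244, 243, 243, 243]
215 [243, 244, 244, 242, 244, 243, 119, 116, 110, 103, 109, 99, 110, 102, 107, 103, 101, 109, 112, 123, 109, 244, 242, 244, 245, 244, 244]
230 [242, 242, 242, 243, 243, 242, 242, 242, 242, 243, 244, 242, 242, 242, 241, 242, 243, 243, 243, 243, 241, 243, 244, 242, 244, 242, 243]
245 [250, 243, 244, 244, 243, 242, 242, 242, 242, 242, 244, 243, 242, 242, 242, 243, 242, 242, 243, 243, 242, 242, 244, 244, 243, 242, 140]
```

Run:
```python
from h import *
import pickle
np.set_printoptions(precision=1,suppress=True)
w=pickle.load(open("w3.pkl","rb"));t,s=pickle.load(open("c0.pkl","rb"));W,T,S=cam(w),cam(t),cam(s)
def grip(d,roi,thr):
    x0,y0,x1,y1=roi; m=(d["img"][y0:y1,x0:x1].max(2)>thr).astype(np.uint8)
    n,l,st,ce=cv2.connectedComponentsWithStats(m); k=1+np.argmax(st[1:,4]); cn=cv2.findContours((l==k).astype(np.uint8),0,2)[0][0]
    q=cv2.minAreaRect(cn); print(st[k],ce[k]+[x0,y0],q[1],q[2]); B=cv2.boxPoints(q)+[x0,y0]; B=B[np.argsort(B[:,1])]; return ce[k]+[x0,y0],B[:2].mean(0),B[2:].mean(0)
g=grip(w,(215,100,300,210),160); h=grip(t,(140,190,165,235),115)
for p in g: print(plane(W,p,44))
for p in h: print("top",plane(T,p,44))
print(tri(W,g[0],T,h[0]),tri(W,g[1],T,h[2]),tri(W,g[2],T,h[1]))
```

```text
[ 36  28  11  61 637] [255.9 157.4] (60.0, 10.0) 90.0
[ 8 11  5 23 88] [149.7 212.7] (22.0, 4.0) 90.0
[449.7 373.2  44. ]
[417.7 370.   44. ]
[484.8 377.1  44. ]
top [450.8 372.2  44. ]
top [488.4 374.   44. ]
top [417.9 369.   44. ]
(array([451. , 373.5,  39.3]), np.float64(0.8837793176598928)) (array([418.1, 370. ,  40.4]), np.float64(0.1921731084976941)) (array([490.1, 378.2,  28.2]), np.float64(2.01121194765507))
```

Both views agree on the grip: centre (450.5,373), top at about 40–44 mm, aligned with the fingers. Descending.

Call:
{"op": "jog_arm", "data": {"offsets": {"wx": [0,0,0,0,0,0,0,0,0,0],"wy": [0,0,0,0,0,0,0,0,0,0],"wz": [0,0,0,0,0,0,0,0,0,0],"sx": [2.3,0,0,0,0,0,0,0,0,0],"sy": [4,0,0,0,0,0,0,0,0,0],"sz": [20,38,38,38,38,25,10,3,0,0],"jaw": [1,1,1,1,1,1,1,1,1,1]}, "grip_force": 100}}

```text
t: 18.5
tool_pos: [451.9, 374.9, 39.0]
tool_rot: [-0.168, 3.132, 0.003]
force: [-0.5, -0.1, -0.0]
width: 0.998
gripper_force: 0.0
```

```bash
python3 s.py
```

```text
t 18.5 q [ 0.619  0.443  1.833 -0.001  0.861 -1.058] p [451.92  374.927  39.012] F [-0.484 -0.145 -0.048] w 0.998 g 0.0
[[-0.994 -0.107  0.005]
 [-0.107  0.994  0.002]
 [-0.005  0.002 -1.   ]]
```

Call:
{"op": "jog_arm", "data": {"offsets": {"wx": [0,0,0,0,0,0,0,0,0,0,0,0],"wy": [0,0,0,0,0,0,0,0,0,0,0,0],"wz": [0,0,0,0,0,0,0,0,0,0,0,0],"sx": [0,0,0,0,0,0,0,0,0,0,0,0],"sy": [-1.8,0,0,0,0,0,0,0,0,0,0,0],"sz": [12,9,4,0,0,0,0,0,0,0,0,0],"jaw": [1,1,1,1,0.5,0.2,0,0,0,0,0,0]}, "grip_force": 100}}

```text
t: 19.5
tool_pos: [450.7, 372.3, 12.7]
tool_rot: [-0.17, 3.135, 0.001]
force: [-1.2, 0.1, 4.2]
width: 0.118
gripper_force: 98.2
```

```bash
python3 s.py
```

```text
t 19.5 q [ 0.616  0.482  1.843 -0.001  0.815 -1.062] p [450.699 372.299  12.73 ] F [-1.204  0.055  4.233] w 0.118 g 98.16200137138367
[[-0.994 -0.108  0.002]
 [-0.108  0.994  0.001]
 [-0.003  0.    -1.   ]]
```

Call:
{"op": "jog_arm", "data": {"offsets": {"wx": [0,0,0,0,0,0,0,0,0,0,0,0],"wy": [0,0,0,0,0,0,0,0,0,0,0,0],"wz": [0,0,0,0,0,0,0,0,0,0,0,0],"sx": [0,0,0,0,0,0,0,0,0,0,0,0],"sy": [0,0,0,0,0,0,0,0,0,0,0,0],"sz": [-5,-15,-25,-32,-32,-32,-32,-25,-15,-5,0,0],"jaw": [0,0,0,0,0,0,0,0,0,0,0,0]}, "grip_force": 110}}

```text
t: 20.5
tool_pos: [449.0, 371.2, 228.3]
tool_rot: [0.17, -3.137, 0.002]
force: [0.2, -0.4, -3.5]
width: 0.113
gripper_force: 108.2
```

```bash
python3 s.py
```

```text
t 20.5 q [ 0.617  0.208  1.714 -0.001  1.22  -1.062] p [448.955 371.214 228.304] F [ 0.232 -0.444 -3.526] w 0.113 g 108.22231301281136
[[-0.994 -0.108 -0.   ]
 [-0.108  0.994 -0.001]
 [ 0.001 -0.001 -1.   ]]
```

Call:
{"op": "jog_arm", "data": {"offsets": {"wx": [0,0,0,0,0,0,0,0,0,0,0,0],"wy": [0,0,0,0,0,0,0,0,0,0,0,0],"wz": [0,0,0,0,0,0,0,0,0,0,0,0],"sx": [0,-1,-1,-1,-1,-1,-1,-1,-1,-1,-1,-1],"sy": [-12,-24,-32,-36,-37,-37,-37,-37,-36,-32,-24,-15],"sz": [0,0,0,0,0,0,0,0,0,0,0,0],"jaw": [0,0,0,0,0,0,0,0,0,0,0,0]}}}

```text
t: 21.5
tool_pos: [497.9, 12.6, 227.9]
tool_rot: [0.166, -3.135, 0.002]
force: [-0.1, 1.1, -3.2]
width: 0.117
gripper_force: 108.3
```

Call:
{"op": "jog_arm", "data": {"offsets": {"wx": [0,0,0,0,0,0,0,0,0,0,0,0],"wy": [0,0,0,0,0,0,0,0,0,0,0,0],"wz": [0,0.053,0.1,0.12,0.12,0.12,0.12,0.12,0.12,0.12,0.12,0.12],"sx": [-1,0,0,0,0,0,0,0,0,0,0,0],"sy": [-8,-2,0,0,0,0,0,0,0,0,0,0],"sz": [0,0,0,0,0,0,0,0,0,0,0,0],"jaw": [0,0,0,0,0,0,0,0,0,0,0,0]}}}

```text
t: 22.5
tool_pos: [500.4, 6.8, 228.4]
tool_rot: [-1.681, -2.652, 0.0]
force: [-0.6, -0.2, -3.0]
width: 0.114
gripper_force: 108.3
```

Call:
{"op": "jog_arm", "data": {"offsets": {"wx": [0,0,0,0,0],"wy": [0,0,0,0,0],"wz": [0.12,0.12,0.07,0,0],"sx": [0,0,0,0,0],"sy": [0,0,0,0,0],"sz": [0,0,0,0,0],"jaw": [0,0,0,0,0]}}}

```text
t: 22.92
tool_pos: [500.7, 6.7, 228.8]
tool_rot: [-2.062, -2.369, -0.0]
force: [0.7, 0.3, -3.6]
width: 0.119
gripper_force: 108.3
```

```bash
python3 s.py
```

```text
t 22.9167 q [-0.074  0.045  1.897  0.001  1.2   -0.213] p [500.742   6.692 228.849] F [ 0.693  0.255 -3.638] w 0.119 g 108.32737607328454
[[-0.138  0.99  -0.   ]
 [ 0.99   0.138  0.001]
 [ 0.001 -0.    -1.   ]]
```

Call:
{"op": "jog_arm", "data": {"offsets": {"wx": [0,0,0,0,0,0,0,0,0],"wy": [0,0,0,0,0,0,0,0,0],"wz": [0,0,0,0,0,0,0,0,0],"sx": [0,0,0,0,0,0,0,0,0],"sy": [0,0,0,0,0,0,0,0,0],"sz": [8,16,20,18,10,4,2,0,0],"jaw": [0,0,0,0,0,0,0,0,0]}}}

```text
t: 23.67
tool_pos: [502.9, 6.4, 153.0]
tool_rot: [2.063, 2.365, 0.004]
force: [-0.3, 0.1, -3.0]
width: 0.111
gripper_force: 108.3
```

```bash
python3 s.py
```

Run:
```python
from plant import r, cams, monitor
from h import *
import pickle
np.set_printoptions(precision=1,suppress=True)
w,s,t=[cams.get_image(n) for n in("wrist","side","top")];pickle.dump((w,s,t),open("c4.pkl","wb"))
for n,d in zip("wst",(w,s,t)): cv2.imwrite(f"pics/f_{n}.png",d["img"][:,:,::-1])
W,S=cam(w),cam(s)
V=w["img"].max(2)
for y in range(40,300,20): 
    row=V[y].astype(int); g=np.diff(row); e=[(x,int(row[x]),int(row[x+1])) for x in range(60,450) if abs(g[x])>60]; print(y,e[:8])
c=np.array(s["xyz"])
p=np.array(monitor.sense()["tool_pos"]);a=np.radians(7.93);u=np.array([np.cos(a),np.sin(a),0]);v=np.array([-np.sin(a),np.cos(a),0])
print("pred lid top corners wrist/side:")
for i,j in((1,1),(1,-1),(-1,1),(-1,-1)):
    P=p+u*75*i+v*95*j; 
    for dz in(-4.7,-12.7): P[2]=p[2]+dz; print(i,j,dz,proj(W,P),proj(S,P))
```

```text
t 23.6667 q [-0.074  0.132  1.967  0.     1.038 -0.211] p [502.858   6.396 152.987] F [-0.289  0.117 -2.962] w 0.111 g 108.33110129222405
[[-0.136  0.991  0.004]
 [ 0.991  0.136  0.   ]
 [-0.     0.004 -1.   ]]
40 [(373, 238, 157), (404, 146, 236)]
60 [(97, 201, 108), (407, 109, 255)]
80 [(89, 243, 181), (94, 165, 255), (99, 227, 123), (404, 94, 219)]
100 [(85, 236, 132), (91, 166, 255), (101, 255, 159), (402, 78, 255)]
120 [(68, 255, 147), (91, 34, 173), (95, 164, 253), (103, 255, 185), (104, 185, 104), (400, 155, 255)]
140 [(65, 209, 91), (88, 13, 136), (93, 166, 254), (106, 229, 121), (397, 84, 254)]
160 [(61, 255, 188), (62, 188, 89), (86, 25, 181), (90, 162, 252), (108, 254, 140), (395, 156, 255)]
180 [(83, 22, 177), (86, 168, 255), (110, 255, 169), (111, 169, 83), (236, 138, 70), (392, 81, 255)]
200 [(80, 24, 162), (83, 162, 255), (113, 215, 111), (236, 89, 151), (267, 173, 103), (390, 125, 255)]
220 [(76, 26, 142), (79, 144, 255), (115, 247, 128), (236, 73, 149), (387, 83, 231)]
240 [(117, 181, 114), (240, 28, 196), (262, 242, 121), (263, 121, 19), (285, 127, 66), (385, 129, 255)]
260 [(109, 163, 255), (120, 207, 69), (240, 7, 94), (262, 115, 47), (269, 37, 99), (344, 46, 114), (382, 89, 233)]
280 [(108, 161, 255), (122, 223, 77), (240, 12, 86), (262, 107, 40), (380, 113, 255)]
pred lid top corners wrist/side:
1 1 -4.7 [412.1  37.2] [262.5 142. ]
1 1 -12.7 [404.5  39.9] [262.4 144.4]
1 -1 -4.7 [373.2 368.5] [313.1 189.5]
1 -1 -12.7 [368.8 358.9] [312.7 192. ]
-1 1 -4.7 [91.7 37.9] [209.4 166.5]
-1 1 -12.7 [99.1 40.5] [209.6 169. ]
-1 -1 -4.7 [132.2 369.8] [257.1 220.4]
-1 -1 -12.7 [136.3 360.1] [257.  222.8]
```

Run:
```python
from h import *
import pickle
np.set_printoptions(precision=1,suppress=True)
w,s,t=pickle.load(open("c4.pkl","rb"));t0,s0=pickle.load(open("c0.pkl","rb"));W,S=cam(w),cam(s)
V=w["img"].max(2).astype(int)
for x in(140,180,220,300,340,360): print("col",x,[ (y,V[y,x],V[y+1,x]) for y in range(15,70) if abs(V[y+1,x]-V[y,x])>50])
def dark(d,roi,thr=75):
    x0,y0,x1,y1=roi;m=(d["img"][y0:y1,x0:x1].max(2)<thr).astype(np.uint8);n,l,st,ce=cv2.connectedComponentsWithStats(cv2.morphologyEx(m,cv2.MORPH_CLOSE,np.ones((3,3))))
    k=1+np.argmax(st[1:,4]);ys,xs=np.where(l==k);xs=xs+x0;ys=ys+y0;print("bbox",xs.min(),xs.max(),ys.min(),ys.max())
    h=cv2.convexHull(np.c_[xs,ys].astype(np.int32));return cv2.approxPolyDP(h,2.5,True)[:,0]
a=dark(s0,(205,140,320,262));print("bin side0",a.tolist());print(np.array([plane(S,p,120) for p in a]))
for x in (225,235,245,270,280,290): 
    col=s["img"][125:265,x].max(1).astype(int); print("side col",x,[(125+i,int(col[i]),int(col[i+1])) for i in range(139) if abs(col[i+1]-col[i])>28])
```

```text
col 140 [(41, np.int64(242), np.int64(131))]
col 180 [(41, np.int64(254), np.int64(171)), (42, np.int64(171), np.int64(87))]
col 220 [(42, np.int64(226), np.int64(80))]
col 300 [(42, np.int64(233), np.int64(90))]
col 340 [(42, np.int64(245), np.int64(129))]
col 360 [(42, np.int64(243), np.int64(122))]
bbox 215 307 155 256
bin side0 [[302, 230], [256, 256], [218, 210], [215, 177], [262, 155], [307, 199]]
[[ 524.5 -143.5  120. ]
 [ 409.2 -157.1  120. ]
 [ 389.3  -14.7  120. ]
 [ 423.    79.7  120. ]
 [ 556.    97.   120. ]
 [ 579.4  -75.   120. ]]
side col 225 [(159, 178, 145), (160, 145, 82), (184, 41, 12), (227, 107, 148), (263, 167, 102)]
side col 235 [(141, 171, 98), (142, 98, 31), (148, 43, 101), (149, 101, 157), (155, 173, 107), (156, 107, 70), (240, 114, 146), (260, 141, 104)]
side col 245 [(206, 73, 42), (243, 52, 93), (253, 108, 137), (254, 137, 97), (262, 120, 176)]
side col 270 [(155, 31, 62), (249, 38, 94), (253, 115, 154)]
side col 280 [(144, 39, 85), (145, 85, 139), (157, 176, 143), (158, 143, 97), (173, 68, 29), (243, 43, 84)]
side col 290 [(127, 174, 143), (167, 153, 111), (168, 111, 67), (203, 64, 28), (237, 41, 84), (257, 105, 135), (258, 135, 96)]
```

The side view confirms the lid sits where predicted to within 1 px. Three bin-centre estimates average (500.2,4.4), so I apply a small correction and lower to a 15 mm gap.

Call:
{"op": "jog_arm", "data": {"offsets": {"wx": [0.003,0,0,0,0,0,0],"wy": [0,0,0,0,0,0,0],"wz": [0,0,0,0,0,0,0],"sx": [-0.3,0,0,0,0,0,0],"sy": [-1.5,-1,0,0,0,0,0],"sz": [2,2,1,0,0,0,0],"jaw": [0,0,0,0,0,0,0]}}}

```text
t: 24.4
tool_pos: [499.6, 5.8, 147.1]
tool_rot: [-2.065, -2.367, 0.001]
force: [-0.2, -0.7, -2.6]
width: 0.115
gripper_force: 108.3
```

```bash
python3 s.py
```

```text
t 24.4 q [-0.075  0.137  1.976 -0.     1.03  -0.211] p [499.589   5.8   147.124] F [-0.235 -0.665 -2.608] w 0.115 g 108.3370546891274
[[-0.136  0.991 -0.001]
 [ 0.991  0.136 -0.   ]
 [-0.    -0.001 -1.   ]]
```

```bash
python3 -c "
from plant import r, cams, monitor
print(r.finish_job())"
```

```text
the job is handed in; nothing more can be done
None
```

The job is handed in at 24.4 s: the pralines are tipped into the bin (five seen, the sixth most likely under another), the empty tray is upright on the counter, and the lid is held by its grip, level and square, about 14–15 mm above the rim and centred to within about 3 mm.

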